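Seal the double-lidded jar and take off its outer lid

ROBOT

A 7-joint arm with a two-finger parallel gripper is mounted at the origin on a cart in front of the work surface, level with it; the furniture and walls round the work are solid. World frame = base frame: x ahead of the robot, y to its left, z up, the work surface at z = 0. Lengths are in m, angles in rad, forces in N, time in s.
With the tool pointing down it reaches from about 0.4 to 0.925 m from the base axis. Payload 4.1 kg.
Tool frame: the origin (TCP) lies between the finger pads; the fingertips stand 22 mm ahead of it and the grasp point (between the pads) lies 3 mm ahead of it; z points along the fingers, y is the line along which they close (so a half turn about z gives the same grasp; the last joint's range is limited). The gripper opens to 85 mm and grips with 20 to 120 N. Pads are 22 mm wide; open, the fingers measure 114 mm over their backs; the gripper's body (76 mm by 85 mm) begins 54 mm behind the grasp point. The pads swing forward as they close: fully open they stand 13 mm farther back than shut.
Start: joints at [1.071, 0.398, 0.045, 1.537, -0.019, 1.207, -0.051], TCP at [0.254, -0.599, 0.253] pointing down, gripper open.
Joint ranges: [-2.82, 2.82], [-0.49, 2.23], [-1.37, 1.46], [0, 2.46], [-1.36, 4.5], [0.23, 2], [-2.94, 2.94]. Speed limits (rad/s): [2.57, 2.57, 3.14, 3.14, 3.14, 3.14, 3.14].

INTERFACE

Orientations are given as a unit quaternion [x, y, z, w].
In Python, from workcell import env gives the robot as it stands. The module is installed in compiled form; this text tells all that it offers.
- The arm moves only by the tool move_arm, never from a script. Its argument "rows" is a list of rows, each an object with "angular": the turn, a rotation vector about the tool's x, y, z each as a share of pi rad, from -1 to 1, a list of three; "travel": the shift along the tool's x, y, z each as a share of 5 cm, from -1 to 1, a list of three; "hand": the closure, from 0 (fully open) to 1 (shut). In form: [{"angular": [wx, wy, wz], "travel": [x, y, z], "hand": hand}, ...]. A call has 1 to 5 rows; each row shifts and turns the commanded pose from where the row before left it, along the tool's axes as they then stand; what a row does not reach is not made up. A row lasts 1/10 s, in which the tool goes at most 50 mm and 8.59 degrees, less where a joint would pass 70% of its speed; a pose out of reach is approached as far as the arm can. A call with a number of a shift or a turn outside -1 to 1 is refused whole. A call with a gripper value outside its range is refused whole. The fingers move at their own pace and stop on an object; "force" is the grip in N (left out, the last holds). Time passes only in rows, so rows that do not move let the fingers close. It gives the time, the measured TCP pose, the force, the opening and the grip force at its end, in the units of the state.
- env.get_state(): the state, without advancing time (a new reading comes with each control period).
- env.read_camera(name): name is "scene" or "side" or "wrist"; returns a dict with "frame" (480x640x3 uint8, red, green, blue), "z_map" (480x640 float32, m along the optical axis (not along the pixel's ray), 0 where there is no reading), "intrinsics" (3x3 intrinsics, pixels), "extrinsics" (4x4, takes a point from camera to world coordinates). Camera axes: x right, y down, z forward; pixel columns grow to the right and rows downward; lengths in m; the calibration is good to about 2 mm. A picture is of the moment at which its call begins.
- env.close_job(): hands the job in; it is judged then, once.
The state is a dict: "clock": time; "joint_pos": joint angles; "dq": joint speeds; "tau": joint torques, N m; "ee_pos": TCP position; "eef_rot": TCP orientation; "wrist_force": force on the tool from outside, world axes, zero at the start; "torque": the same for the moment, N m; "finger_gap": finger opening in m; "gripper_force": force on a finger pad.
Only numpy, scipy, OpenCV 4.12 (cv2) and the standard library are available. Lean on these libraries where they do the work, as an engineer would, in place of code of your own. Each camera call takes 0.05 s, during which the arm holds its last target. There are 200 camera calls.

TASK

Lift the two nested lids together out of the green drying rest and lower them gently, without dropping them, onto the open blue jar so that the steel inner lid sits fully home, then let go of it. Then lift the white outer lid (with the knob) off alone, leaving the inner lid seated and undisturbed, and finish while still holding the outer lid upright and still, about a hand's breadth (10 cm) above the inner lid. Leave the jar where it stands and do not disturb the other things.

Things in the scene. Friction and masses are not known exactly. Their poses are not given: they have to be found in the camera images.
- drying_rest: Green plastic block, fixed, 110 (x) x 90 (y) x 38 mm high. Origin: centre of its underside, z up. The nested lids sit in its middle. Cheeks on its +x and -x sides close round the inner lid's flange with 2 mm play and hide its lower 6 mm. A trench 49 mm wide, floor at 6 mm, runs through along its y axis, open at both ends: there fingers reach the flange, closing along y.
- rest_seat (a point): Centre of the seat ring in the drying rest (outside diameter 54, bore 46 mm), 32 mm above the worktop: the flange lies on this ring, the plug hangs in its bore. The ring is narrower than the flange.
- inner_lid: Inner lid, steel, loose, about 150 g. Flange 62 mm in diameter, 12 mm thick; below it a black plug 42 mm in diameter, 14 mm deep, end chamfered; on top a boss 32 mm in diameter, 8 mm high. Origin: on the axis at the flange's underside, z up. Gripped across the flange it carries the outer lid along, which merely rests on it: keep it level.
- outer_lid: Outer lid, white cap with brass knob, loose, about 50 g. Cap 48 mm in diameter, hollow (bore 36 mm, 11 mm deep), roof 16 mm above its underside; knob on the axis, 18 mm in diameter, 16 to 35 mm above the underside. Origin: on the axis at its underside, z up. Rests on the inner lid's flange, its origin 12 mm above the inner lid's, boss inside with 2 mm play, no latch.
- jar: Blue glazed jar, loose, about 0.7 kg, open on top, 90 mm high. Origin: centre of its underside, z up. Body 84 mm in diameter up to 44 mm height; shoulder to a neck 54 mm in diameter from 54 to 90 mm; bore 46 mm (2 mm play round the plug). The inner lid is home when its flange lies on the rim, its origin at jar_mouth.
- jar_mouth (a point): Centre of the jar's mouth at rim height, 90 mm above the jar's underside.
- onion: Bystander: brown onion, 82 mm across, 94 mm high, behind the work. Origin: underside.
- pepper_mill: Bystander: black mill with grey head, 52 mm across, 144 mm high. Origin: centre of its underside.
- salt_mill: Bystander: white mill with grey head, 52 mm across, 144 mm high. Origin: centre of its underside.
- lemon: Bystander: lemon 78x55x56 mm, on the front strip of the worktop before the hob. Origin: underside.
- garlic: Bystander: garlic bulb 60x57x58 mm, on the front strip before the hob. Origin: underside.
- kitchen_timer: Bystander: round white and grey kitchen timer, 62 mm across, 43 mm high, on the front strip before the hob. Origin: centre of its underside.
There are look-alikes about, which are no part of the job. Leave any purple look-alike of the inner_lid alone.

How it is judged:
On the way, in this order (a step that is already met when the one before it is completed fails the run):
1. both lids, still nested, are lifted together clear of the drying rest (z of outer_lid in the frame of inner_lid between 0.009 and 0.015 m and distance between outer_lid and inner_lid below 0.018 m and z of inner_lid in the frame of drying_rest above 0.058 m), for 0.2 s.
2. the inner lid sits home on the jar with the outer lid still nested on it, and the gripper has let go of the inner lid (z of outer_lid in the frame of inner_lid between 0.009 and 0.015 m and distance between outer_lid and inner_lid below 0.018 m and horizontal distance between inner_lid and jar_mouth below 0.005 m and z of inner_lid in the frame of jar between 0.086 and 0.0935 m and angle between the z axis of inner_lid and the z axis of jar, either way round below 0.08 rad and angle between jar's own z axis and vertical below 0.08 rad and contact force between the fingers and inner_lid below 0.1 N and contact force between inner_lid and jar above 0.2 N), for 0.2 s.
At the end, for the whole second after the job is handed in: Outer lid held still by the gripper, tilted under 0.35 rad, over 80 mm above the inner lid origin; inner lid untouched and home on the jar (5 mm sideways, 3.5 mm in height, 0.08 rad); jar upright and within 25 mm of its start, bystanders within 20 mm (horizontal distance between inner_lid and jar_mouth below 0.005 m and z of inner_lid in the frame of jar between 0.086 and 0.0935 m and angle between the z axis of inner_lid and the z axis of jar, either way round below 0.08 rad and angle between jar's own z axis and vertical below 0.08 rad and contact force between inner_lid and jar above 0.2 N and contact force between each of the arm, the fingers and inner_lid below 0.1 N and contact force between the fingers and outer_lid above 0.5 N and contact force between outer_lid and inner_lid below 0.05 N and z of outer_lid in the frame of inner_lid above 0.08 m and angle between outer_lid's own z axis and vertical below 0.35 rad and linear speed of outer_lid below 0.03 m/s and distance of jar from where it was at the start of the episode below 0.025 m and distance of each of onion, pepper_mill, salt_mill, lemon, garlic, kitchen_timer from where it was at the start of the episode below 0.02 m); the arm keeps its last pose, push and grip.
It fails at once if the outer lid comes off while the inner lid is not seated on the jar, or the inner lid is unseated afterwards (not (distance between outer_lid and inner_lid below 0.024 m) and not (horizontal distance between inner_lid and jar_mouth below 0.006 m and z of inner_lid in the frame of jar below 0.096 m and angle between the z axis of inner_lid and the z axis of jar, either way round below 0.12 rad)).
It fails at once if the lids are dropped onto the jar (horizontal distance between inner_lid and jar_mouth below 0.03 m and z of inner_lid in the frame of jar below 0.13 m and linear speed of inner_lid above 0.45 m/s).
It fails at once if the jar is shoved from its place (25 mm) or tipped (distance of jar from where it was at the start of the episode above 0.025 m or angle between jar's own z axis and vertical above 0.2 rad).
It fails at once if a bystander is disturbed (moved 20 mm) (distance of any of onion, pepper_mill, salt_mill, lemon, garlic, kitchen_timer from where it was at the start of the episode above 0.02 m).
It also fails if it takes over 48 s, if anything falls off the work surface, if the arm or the gripper's body presses on something with over 40 N, if the wrist force passes 120 N, or if a joint passes its speed limit or range.

## Working session

There is one attempt and no reset: what is moved stays moved. The work goes in short steps, Python scripts to look and compute and a tool call to move; the robot and the scene stay as the last step left them, time stands still between calls to the robot, and variables do not carry over. Pictures are saved under pics/ and viewed, at most 10 in all, crops included, and the job is handed in when it is done.

Besides the shell and the picture viewer there is one more tool, called as a command line: name --argument value ..., lists and objects as JSON in quotes. move_arm: Moves the arm, as the interface text tells. Shift numbers are shares of 5 cm and turn numbers shares of pi rad, none past 1 either way. Its arguments: {"type":"object","properties":{"rows":{"type":"array"},"force":{"type":"number"}},"required":["rows"]}

```bash
mkdir -p pics
cat > h.py <<'E'
import numpy as np, cv2
from workcell import env
def cam(n):
    c=env.read_camera(n); np.savez(f'{n}.npz',**c); return c
def pts(c):
    K=c['intrinsics'];T=c['extrinsics'];z=c['z_map']
    v,u=np.mgrid[:480,:640]
    p=np.stack([(u-K[0,2])/K[0,0]*z,(v-K[1,2])/K[1,1]*z,z],-1)
    return p@T[:3,:3].T+T[:3,3]
def save(n,f,box=None,s=1):
    if box: f=f[box[1]:box[3],box[0]:box[2]]
    cv2.imwrite(f'pics/{n}.png',cv2.resize(f[...,::-1],None,fx=s,fy=s,interpolation=cv2.INTER_CUBIC))
E
python3 - <<'E'
from h import *
s=env.get_state(); print({k:np.round(v,3) for k,v in s.items()})
for n in('scene','side'):
    c=cam(n); save(n+'0',c['frame']); print(n,np.round(c['intrinsics'],1).tolist(),np.round(c['extrinsics'],3).tolist())
E
```

```text
{'clock': np.float64(0.0), 'joint_pos': array([ 1.071,  0.399,  0.045,  1.538, -0.019,  1.207, -0.051]), 'dq': array([-0.001,  0.   , -0.001, -0.   ,  0.001,  0.001, -0.001]), 'tau': array([ 0.0000e+00, -4.7512e+01,  1.3650e+00, -2.5422e+01,  1.2000e-02,
        1.0000e-02, -0.0000e+00]), 'ee_pos': array([ 0.253, -0.598,  0.252]), 'eef_rot': array([ 0.98 ,  0.199, -0.   , -0.001]), 'wrist_force': array([ 0.13 , -0.046, -0.035]), 'torque': array([-0.018,  0.004, -0.027]), 'gripper_force': np.float64(0.0), 'finger_gap': np.float64(0.086)}
scene [[527.6, 0.0, 326.5], [0.0, 527.6, 231.6], [0.0, 0.0, 1.0]] [[0.883, -0.224, 0.413, 0.174], [-0.47, -0.398, 0.788, -1.016], [-0.012, -0.89, -0.457, 0.54], [0.0, 0.0, 0.0, 1.0]]
side [[502.8, 0.0, 310.4], [0.0, 502.8, 233.0], [0.0, 0.0, 1.0]] [[-0.908, -0.177, 0.38, 0.174], [-0.418, 0.421, -0.805, 0.682], [-0.017, -0.889, -0.457, 0.594], [0.0, 0.0, 0.0, 1.0]]
```

View pics/scene0.png

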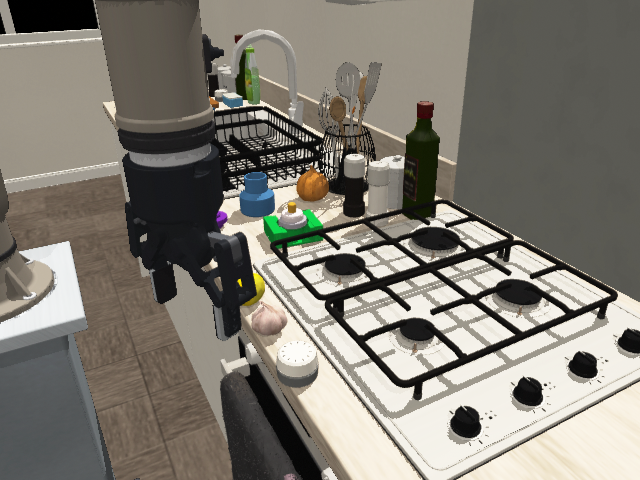

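View pics/side0.png

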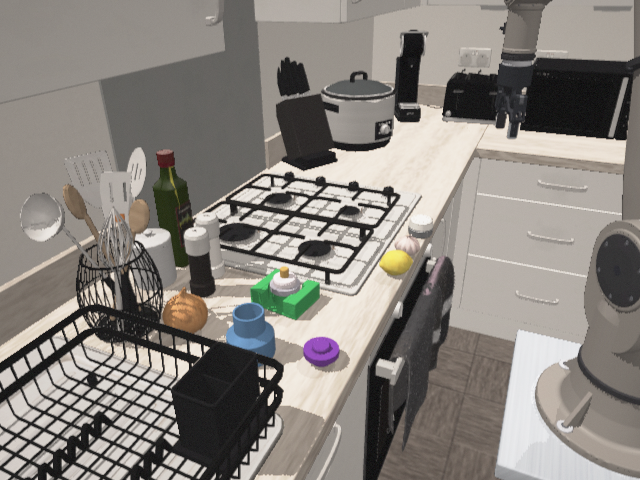

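The scene view shows the green rest with the lids at about (293,225) and the blue jar at (257,195). The side view shows the rest at (285,290) with the brass knob at (284,271), and the jar at (250,332). Two things could be taken for the lids: the nested stack in the green rest at side (285,285), which is steel, white and brass, and the purple lid at (321,350), which is to be left alone. I choose the stack in the rest and will check it in a crop.

Run:
```python
from h import *
for n in('scene','side'):
    c=dict(np.load(n+'.npz')); P=pts(c); hsv=cv2.cvtColor(c['frame'],cv2.COLOR_RGB2HSV)
    H,S,V=[hsv[...,i].astype(int) for i in range(3)]; ok=(c['z_map']>0)&(P[...,0]>0.3)&(P[...,2]>-.02)
    M={'green':(abs(H-62)<14)&(S>150)&(V>60),'blue':(abs(H-106)<10)&(S>100),'purple':(abs(H-140)<10)&(S>120),
       'yellow':(abs(H-29)<4)&(S>170),'orange':(abs(H-15)<5)&(S>150)}
    for k,m in M.items():
        m=(m&ok).astype(np.uint8); nl,lab,st,cen=cv2.connectedComponentsWithStats(m)
        for i in range(1,nl):
            if st[i,4]<60: continue
            q=P[lab==i]; print(n,k,st[i,4],cen[i].round(),'lo',np.percentile(q,2,0).round(3),'hi',np.percentile(q,98,0).round(3))
    # green top plane -> rect
    m=M['green']&ok&(abs(P[...,2]-.038)<.005); r=cv2.minAreaRect((P[m][:,:2]*1000).astype(np.float32)); print('rest rect mm',r)
    # jar rim
    m=M['blue']&ok&(P[...,2]>.084)&(P[...,2]<.096); q=P[m][:,:2]
    if len(q)>5: print('rim',len(q),cv2.minEnclosingCircle((q*1000).astype(np.float32)), P[m][:,2].mean())
    if n=='side': save('crop',c['frame'],(200,240,360,380),5)
```

```text
scene green 793 [289. 227.] lo [ 0.53  -0.118  0.007] hi [ 0.639 -0.023  0.04 ]
scene green 177 [305. 240.] lo [ 0.557 -0.12   0.002] hi [ 0.632 -0.099  0.015]
scene blue 138 [233. 102.] lo [0.837 1.09  0.005] hi [0.892 1.177 0.037]
scene blue 1229 [256. 195.] lo [0.529 0.057 0.005] hi [0.6   0.123 0.09 ]
scene purple 131 [221. 218.] lo [0.451 0.034 0.005] hi [0.478 0.077 0.034]
scene yellow 210 [258. 287.] lo [ 0.41  -0.288  0.015] hi [ 0.44  -0.257  0.053]
scene orange 785 [312. 185.] lo [0.676 0.049 0.014] hi [0.742 0.095 0.082]
rest rect mm ((584.6515502929688, -88.71117401123047), (131.69537353515625, 109.4656753540039), 82.82135009765625)
rim 143 ((569.6419677734375, 98.54253387451172), 28.530942916870117) 0.08787788137232362
side blue 1432 [250. 330.] lo [0.529 0.075 0.028] hi [0.6   0.136 0.091]
side purple 789 [321. 351.] lo [0.42  0.041 0.017] hi [0.475 0.096 0.036]
rest rect mm ((0.0, 0.0), (0.0, 0.0), 0.0)
rim 225 ((568.1983032226562, 99.65248107910156), 28.310209274291992) 0.08874331137934767
```

View pics/crop.png

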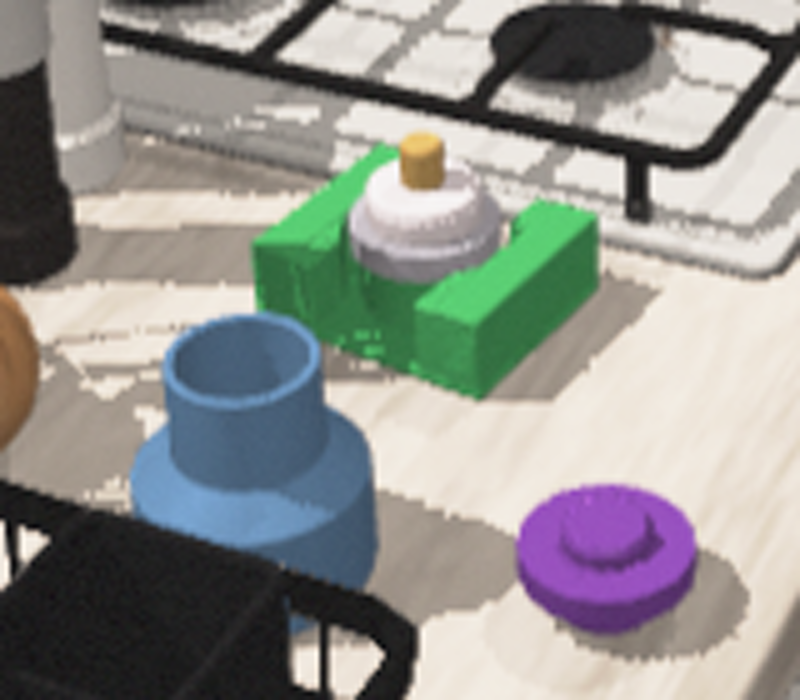

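The crop confirms the choice: the steel flange, white cap and brass knob sit in the green rest (crop ~(425,215)), with the trench running between the cheeks. The purple decoy is separate at (605,555). Next I fit the rest from the side view.

Run:
```python
from h import *
for n in('scene','side'):
    c=dict(np.load(n+'.npz')); P=pts(c); f=c['frame'].astype(int)
    R,G,B=f[...,0],f[...,1],f[...,2]
    m=(G>1.35*R)&(G>1.35*B)&(G>60)&(abs(P[...,0]-.585)<.09)&(abs(P[...,1]+.07)<.09)
    t=m&(abs(P[...,2]-.038)<.004); q=(P[t][:,:2]*1000).astype(np.float32)
    print(n,m.sum(),t.sum(),cv2.minAreaRect(q),np.percentile(P[m],[1,99],axis=0).round(3).tolist())
    br=(R>1.5*B)&(R>110)&(abs(P[...,0]-.585)<.04)&(abs(P[...,1]+.07)<.04)&(P[...,2]>.062)
    print('knob',br.sum(),P[br].mean(0).round(4),np.percentile(P[br],[2,98],axis=0).round(3).tolist())
    top=br&(P[...,2]>.0765); print('knobtop',top.sum(),P[top].mean(0).round(4) if top.any() else '')
    g=(P[...,2]>.012)&(abs(P[...,0]-.585)<.03)&(P[...,1]<-.12)&(P[...,1]>-.2); print('hob',P[g][:,1].max() if g.any() else '',np.percentile(P[g],98,0).round(3) if g.any() else '')
```

```text
scene 1049 466 ((585.302490234375, -87.09016418457031), (135.20660400390625, 110.33779907226562), 82.52234649658203) [[0.529, -0.145, 0.0], [0.642, -0.021, 0.044]]
knob 77 [ 0.5867 -0.0707  0.0725] [[0.58, -0.077, 0.063], [0.595, -0.059, 0.08]]
knobtop 27 [ 0.5877 -0.0684  0.0786]
hob -0.14275524245061166 [ 0.614 -0.145  0.05 ]
side 1596 631 ((587.193115234375, -65.2431411743164), (91.41475677490234, 112.95780944824219), 82.71345520019531) [[0.528, -0.112, 0.004], [0.644, -0.015, 0.04]]
knob 85 [ 0.585  -0.062   0.0735] [[0.578, -0.071, 0.064], [0.595, -0.056, 0.08]]
knobtop 36 [ 0.5865 -0.064   0.0788]
hob -0.1423717038609068 [ 0.613 -0.143  0.05 ]
```

move_arm --rows '[{"angular": [0,0,0],"travel": [0.4,-0.28,0],"hand": 0},{"angular": [0,0,0],"travel": [0.74,-0.51,0],"hand": 0},{"angular": [0,0,0],"travel": [0.74,-0.51,0],"hand": 0},{"angular": [0,0,0],"travel": [0.74,-0.51,0],"hand": 0},{"angular": [0,0,0],"travel": [0.74,-0.51,0],"hand": 0}]' --force 40

```text
clock: 0.6
ee_pos: [0.3636, -0.4243, 0.2529]
eef_rot: [0.98, 0.199, -0.0, -0.0]
wrist_force: [0.3, 0.1, 0.1]
finger_gap: 0.0856
gripper_force: 0.0
```

move_arm --rows '[{"angular": [0,0,0],"travel": [0.74,-0.51,0],"hand": 0},{"angular": [0,0,0],"travel": [0.74,-0.51,0],"hand": 0},{"angular": [0,0,0],"travel": [0.74,-0.51,0],"hand": 0},{"angular": [0,0,0],"travel": [0.74,-0.51,0],"hand": 0},{"angular": [0,0,0],"travel": [0.74,-0.51,0],"hand": 0}]'

```text
clock: 1.1
ee_pos: [0.484, -0.2348, 0.253]
eef_rot: [0.98, 0.199, -0.0, -0.0]
wrist_force: [0.2, -0.8, 0.5]
finger_gap: 0.0855
gripper_force: 0.0
```

move_arm --rows '[{"angular": [0,0,0],"travel": [0.74,-0.51,0],"hand": 0},{"angular": [0,0,0.042],"travel": [0,0,0],"hand": 0},{"angular": [0,0,0.042],"travel": [0,0,0],"hand": 0},{"angular": [0,0,0.042],"travel": [0,0,0],"hand": 0},{"angular": [0,0,0.042],"travel": [0,0,0],"hand": 0}]'

```text
clock: 1.6
ee_pos: [0.5074, -0.1984, 0.2528]
eef_rot: [0.998, -0.066, -0.001, -0.0]
wrist_force: [-0.0, 1.0, -0.3]
finger_gap: 0.0854
gripper_force: 0.0
```

move_arm --rows '[{"angular": [0,0,0],"travel": [0.31,-0.71,0.3],"hand": 0},{"angular": [0,0,0],"travel": [0.31,-0.71,0.4],"hand": 0},{"angular": [0,0,0],"travel": [0.31,-0.71,0.4],"hand": 0},{"angular": [0,0,0],"travel": [0.31,-0.71,0.3],"hand": 0},{"angular": [0,0,0],"travel": [0,0,0],"hand": 0}]'

```text
clock: 2.1
ee_pos: [0.5877, -0.058, 0.1805]
eef_rot: [0.998, -0.059, -0.002, -0.002]
wrist_force: [-1.2, 1.4, -0.2]
finger_gap: 0.0853
gripper_force: 0.0
```

Run:
```python
from h import *
c=cam('wrist'); save('w1',c['frame']); P=pts(c); f=c['frame'].astype(int); R,G,B=[f[...,i] for i in range(3)]
print(env.get_state()['ee_pos'].round(4))
m=(G>1.35*R)&(G>1.35*B)&(G>60); t=m&(abs(P[...,2]-.038)<.005)
print(m.sum(),t.sum(),cv2.minAreaRect((P[t][:,:2]*1000).astype(np.float32)))
for lo,hi in((.076,.083),(.057,.063),(.041,.047)):
    w=(P[...,2]>lo)&(P[...,2]<hi)&(np.hypot(P[...,0]-.587,P[...,1]+.066)<.04)
    q=(P[w][:,:2]*1000).astype(np.float32); print(lo,len(q),cv2.minEnclosingCircle(q) if len(q) else '')
```

```text
[ 0.5871 -0.0618  0.1815]
9212 7072 ((588.591064453125, -66.1614990234375), (90.17204284667969, 109.86920166015625), 82.47211456298828)
0.076 464 ((588.5459594726562, -66.10697937011719), 8.931456565856934)
0.057 2112 ((588.9581298828125, -66.08838653564453), 22.92958641052246)
0.041 1544 ((588.4279174804688, -66.39938354492188), 31.123781204223633)
```

View pics/w1.png

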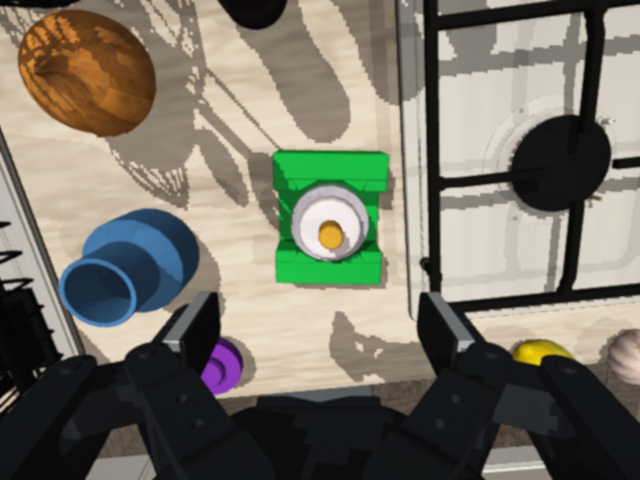

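The wrist view shows the lid stack at (331,222) between cheeks at (330,170) and (328,263). The trench runs along the finger closing line. The jar rim is at (99,292) and the decoy at (222,365), both clear of the descent.

move_arm --rows '[{"angular": [0,0,0],"travel": [0,0,0],"hand": 0},{"angular": [0,0,0],"travel": [0,0,0],"hand": 0}]'

```text
clock: 2.35
ee_pos: [0.5869, -0.0676, 0.1836]
eef_rot: [0.998, -0.065, 0.0, 0.001]
wrist_force: [1.1, 0.1, 0.9]
finger_gap: 0.0856
gripper_force: 0.0
```

```bash
cat >> h.py <<'E'
from scipy.spatial.transform import Rotation as Ro
def to(x,y,z):
    s=env.get_state(); R=Ro.from_quat(s['eef_rot']).as_matrix(); d=np.array([x,y,z])-s['ee_pos']
    print('ee',s['ee_pos'].round(4),'tool axes',R.T.round(3).tolist(),'units',(R.T@d/.05).round(3))
def rings(c,x,y,bands,r=.04):
    P=pts(c)
    for lo,hi in bands:
        w=(P[...,2]>lo)&(P[...,2]<hi)&(np.hypot(P[...,0]-x,P[...,1]-y)<r)
        q=(P[w][:,:2]*1000).astype(np.float32); print(lo,len(q),cv2.minEnclosingCircle(q) if len(q) else '',P[w][:,2].mean().round(4))
E
python3 - <<'E'
from h import *
c=cam('wrist'); rings(c,.5885,-.066,((.076,.083),(.057,.063),(.041,.047)));rings(c,.569,.099,((.086,.095),),.034); to(.5885,-.0662,.041)
E
```

```text
0.076 454 ((588.78515625, -66.12972259521484), 9.006624221801758) 0.0782
0.057 2060 ((588.7551879882812, -66.1695556640625), 23.07203483581543) 0.0592
0.041 1504 ((588.3974609375, -66.03069305419922), 31.048763275146484) 0.0435
0.086 1575 ((570.4728393554688, 99.2811508178711), 27.797996520996094) 0.0888
ee [ 0.587  -0.0676  0.1838] tool axes [[0.992, -0.129, 0.001], [-0.129, -0.992, 0.001], [0.001, -0.001, -1.0]] units [ 0.025 -0.034  2.856]
```

move_arm --rows '[{"angular": [0,0,0],"travel": [0.025,-0.03,0.3],"hand": 0},{"angular": [0,0,0],"travel": [0,0,0.5],"hand": 0},{"angular": [0,0,0],"travel": [0,0,0.5],"hand": 0},{"angular": [0,0,0],"travel": [0,0,0.4],"hand": 0},{"angular": [0,0,0],"travel": [0,0,0.3],"hand": 0}]'

```text
clock: 2.9
ee_pos: [0.5874, -0.0649, 0.0811]
eef_rot: [0.998, -0.064, -0.001, 0.0]
wrist_force: [1.0, -0.2, 0.3]
finger_gap: 0.0855
gripper_force: 0.0
```

move_arm --rows '[{"angular": [0,0,0],"travel": [0,0,0.3],"hand": 0},{"angular": [0,0,0],"travel": [0,0,0.25],"hand": 0},{"angular": [0,0,0],"travel": [0,0,0.2],"hand": 0},{"angular": [0,0,0],"travel": [0,0,0.1],"hand": 0},{"angular": [0,0,0],"travel": [0,0,0],"hand": 0}]'

```text
clock: 3.4
ee_pos: [0.5884, -0.0643, 0.0402]
eef_rot: [0.998, -0.063, -0.0, 0.0]
wrist_force: [-0.5, 0.7, -0.5]
finger_gap: 0.0854
gripper_force: 0.0
```

Run:
```python
from h import *
to(.5886,-.0661,.041)
```

```text
ee [ 0.5884 -0.0643  0.0402] tool axes [[0.992, -0.127, -0.001], [-0.127, -0.992, 0.0], [-0.001, -0.0, -1.0]] units [ 0.008  0.035 -0.015]
```

move_arm --rows '[{"angular": [0,0,0],"travel": [0,0.035,0],"hand": 0},{"angular": [0,0,0],"travel": [0,0,0],"hand": 0.2},{"angular": [0,0,0],"travel": [0,0,0],"hand": 0.3},{"angular": [0,0,0],"travel": [0,0,0],"hand": 0.5},{"angular": [0,0,0],"travel": [0,0,0],"hand": 0.5}]'

```text
clock: 3.9
ee_pos: [0.5889, -0.0662, 0.0419]
eef_rot: [0.998, -0.064, 0.001, 0.0]
wrist_force: [-0.7, 0.4, 6.5]
finger_gap: 0.0594
gripper_force: 42.5
```

move_arm --rows '[{"angular": [0,0,0],"travel": [0,0,0],"hand": 0.6},{"angular": [0,0,0],"travel": [0,0,0],"hand": 0.6},{"angular": [0,0,0],"travel": [0,0,0],"hand": 0.6}]'

```text
clock: 4.2
ee_pos: [0.589, -0.0662, 0.0418]
eef_rot: [0.998, -0.064, 0.001, 0.0]
wrist_force: [-2.2, 0.3, 5.8]
finger_gap: 0.0595
gripper_force: 42.5
```

move_arm --rows '[{"angular": [0,0,0],"travel": [0,0,-0.04],"hand": 0.6},{"angular": [0,0,0],"travel": [0,0,-0.1],"hand": 0.6},{"angular": [0,0,0],"travel": [0,0,-0.15],"hand": 0.6},{"angular": [0,0,0],"travel": [0,0,-0.2],"hand": 0.6},{"angular": [0,0,0],"travel": [0,0,-0.2],"hand": 0.6}]'

```text
clock: 4.7
ee_pos: [0.5885, -0.066, 0.0762]
eef_rot: [0.998, -0.063, 0.0, 0.0]
wrist_force: [-0.2, 0.2, -1.5]
finger_gap: 0.0597
gripper_force: 43.4
```

Run:
```python
from h import *
a=cam('side'); b=cam('wrist'); save('lift',np.hstack([cv2.resize(a['frame'][230:390,200:400],(400,320)),cv2.resize(b['frame'],(400,320))])); to(.589,-.066,.17)
```

```text
ee [ 0.59   -0.0661  0.0774] tool axes [[0.992, -0.127, 0.004], [-0.127, -0.992, -0.0], [0.004, -0.0, -1.0]] units [-0.012 -0.    -1.852]
```

View pics/lift.png

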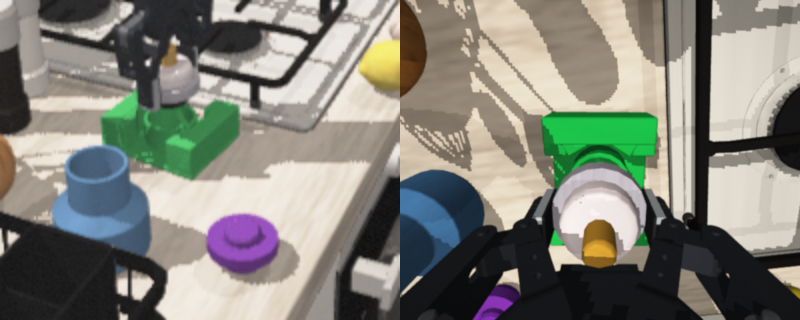

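The lids came up nested and level. In the picture the stack is at (170,80) on the left and the knob at (600,245) on the right.

move_arm --rows '[{"angular": [0,0,0],"travel": [0,0,-0.25],"hand": 0.6},{"angular": [0,0,0],"travel": [0,0,-0.4],"hand": 0.6},{"angular": [0,0,0],"travel": [0,0,-0.5],"hand": 0.6},{"angular": [0,0,0],"travel": [0,0,-0.35],"hand": 0.6},{"angular": [0,0,0],"travel": [0,0,-0.2],"hand": 0.6}]'

```text
clock: 5.3
ee_pos: [0.5892, -0.0661, 0.1625]
eef_rot: [0.998, -0.063, 0.001, 0.0]
wrist_force: [0.2, -0.7, -3.4]
finger_gap: 0.0594
gripper_force: 43.6
```

Run:
```python
from h import *
to(.570,.099,.165)
```

```text
ee [ 0.5892 -0.0661  0.1625] tool axes [[0.992, -0.127, 0.003], [-0.127, -0.992, -0.0], [0.003, -0.0, -1.0]] units [-0.8   -3.226 -0.052]
```

move_arm --rows '[{"angular": [0,0,0],"travel": [-0.03,-0.12,0],"hand": 0.6},{"angular": [0,0,0],"travel": [-0.07,-0.26,0],"hand": 0.6},{"angular": [0,0,0],"travel": [-0.1,-0.4,-0.02],"hand": 0.6},{"angular": [0,0,0],"travel": [-0.12,-0.5,-0.02],"hand": 0.6},{"angular": [0,0,0],"travel": [-0.12,-0.5,-0.02],"hand": 0.6}]'

```text
clock: 5.8
ee_pos: [0.5763, 0.0272, 0.1618]
eef_rot: [0.998, -0.063, -0.002, -0.0]
wrist_force: [0.3, 0.2, -1.7]
finger_gap: 0.0597
gripper_force: 43.6
```

move_arm --rows '[{"angular": [0,0,0],"travel": [-0.12,-0.5,0],"hand": 0.6},{"angular": [0,0,0],"travel": [-0.1,-0.4,0],"hand": 0.6},{"angular": [0,0,0],"travel": [-0.08,-0.3,0],"hand": 0.6},{"angular": [0,0,0],"travel": [-0.04,-0.17,0],"hand": 0.6},{"angular": [0,0,0],"travel": [-0.02,-0.07,0],"hand": 0.6}]'

```text
clock: 6.3
ee_pos: [0.5686, 0.0999, 0.1627]
eef_rot: [0.998, -0.063, -0.001, 0.0]
wrist_force: [0.7, -0.3, -2.5]
finger_gap: 0.0596
gripper_force: 43.6
```

move_arm --rows '[{"angular": [0,0,0],"travel": [0,0,0],"hand": 0.6},{"angular": [0,0,0],"travel": [0,0,0],"hand": 0.6},{"angular": [0,0,0],"travel": [0,0,0],"hand": 0.6}]'

```text
clock: 6.6
ee_pos: [0.5693, 0.0974, 0.1632]
eef_rot: [0.998, -0.064, 0.0, 0.0]
wrist_force: [1.4, 0.5, -1.4]
finger_gap: 0.0592
gripper_force: 43.6
```

```bash
cat > m.py <<'E'
from h import *
# lid heights relative to TCP z: flange top +.002ish, roof, knob top
def look(tag,view=True):
    s=env.get_state(); ze=s['ee_pos'][2]; x,y=s['ee_pos'][:2]; print('ee',s['ee_pos'].round(4),s['eef_rot'].round(4))
    out=[]
    for n in('side','scene','wrist'):
        c=cam(n); out.append(c); P=pts(c); f=c['frame'].astype(int); R,G,B=[f[...,i] for i in range(3)]
        near=np.hypot(P[...,0]-x,P[...,1]-y)<.034
        blue=(B>1.25*R)&(B>60)&near&(P[...,2]>.082)&(P[...,2]<.097)
        if blue.sum()>20: print(n,'rim',blue.sum(),cv2.minEnclosingCircle((P[blue][:,:2]*1000).astype(np.float32)))
        k=(R>1.5*B)&(R>90)&near&(P[...,2]>ze)
        if k.any():
            t=P[k]; z=np.percentile(t[:,2],99); t=t[t[:,2]>z-.003]; print(n,'knobtop',len(t),'z-ee',round(z-ze,4),cv2.minEnclosingCircle((t[:,:2]*1000).astype(np.float32)))
        w=near&(R>100)&(abs(R-B)<45)&(P[...,2]>ze-.01)&(P[...,2]<ze+.03)
        zz=P[w][:,2]-ze; h=np.histogram(zz,np.arange(-.01,.03,.002)); print(n,'white z hist',h[0].tolist())
        for lo,hi in((-.001,.007),(.014,.024)):
            q=P[w&(P[...,2]>ze+lo)&(P[...,2]<ze+hi)]
            if len(q)>20: print('  ',lo,len(q),cv2.minEnclosingCircle((q[:,:2]*1000).astype(np.float32)),'plane',np.round(np.linalg.lstsq(np.c_[q[:,:2]-q[:,:2].mean(0),np.ones(len(q))],q[:,2],rcond=None)[0],3))
    a,b,w=out
    if view:
        save(tag,np.hstack([cv2.resize(a['frame'][200:400,150:350],(400,400)),cv2.resize(w['frame'],(400,400))]))
E
python3 -c "
from m import *
look('abovejar')"
```

```text
ee [0.5693 0.0974 0.1632] [ 9.979e-01 -6.440e-02  0.000e+00  4.000e-04]
side rim 344 ((568.8873901367188, 100.004150390625), 28.618589401245117)
side knobtop 2 z-ee 0.054 ((553.398193359375, 117.83587646484375), 0.6750153303146362)
side white z hist [4, 23, 25, 23, 25, 66, 82, 27, 26, 25, 25, 35, 26, 90, 85, 3, 0, 0, 2]
   -0.001 195 ((560.1832275390625, 98.12693786621094), 31.230484008789062) plane [ 0.07  -0.022  0.166]
   0.014 204 ((565.3861083984375, 103.14326477050781), 27.4920711517334) plane [ 0.057 -0.028  0.181]
scene rim 171 ((568.4392700195312, 99.34990692138672), 29.955354690551758)
scene knobtop 2 z-ee 0.031 ((561.514404296875, 98.6494140625), 1.050206184387207)
scene white z hist [2, 4, 4, 5, 5, 18, 34, 10, 8, 9, 5, 11, 10, 14, 13, 0, 0, 0, 0]
   -0.001 69 ((566.8161010742188, 94.6572265625), 30.949209213256836) plane [0.001 0.013 0.166]
   0.014 37 ((558.1968383789062, 89.44676208496094), 22.244783401489258) plane [0.163 0.041 0.18 ]
wrist rim 1002 ((570.6421508789062, 99.5284423828125), 26.903095245361328)
wrist knobtop 1844 z-ee 0.0377 ((571.352294921875, 97.39299011230469), 9.40673542022705)
wrist white z hist [75, 184, 171, 181, 208, 3277, 1271, 237, 249, 244, 438, 408, 1065, 5350, 1403, 66, 4, 5, 5]
   -0.001 4996 ((571.351318359375, 97.14482879638672), 33.39918518066406) plane [ 0.    -0.002  0.165]
   0.014 7888 ((572.3797607421875, 97.03646087646484), 33.40928649902344) plane [-0.025 -0.     0.18 ]
```

View pics/abovejar.png

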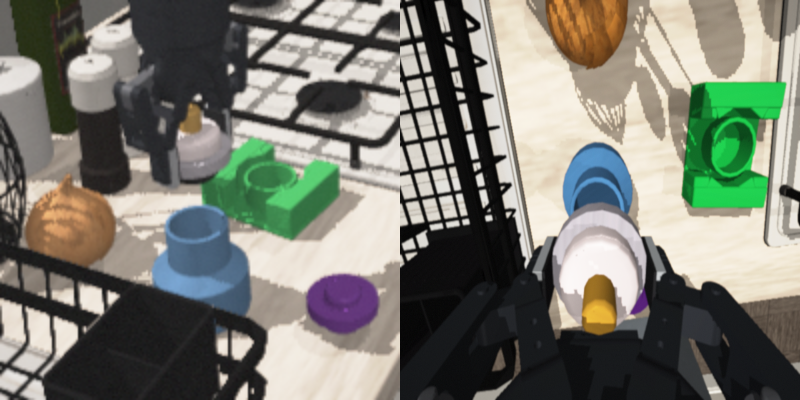

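move_arm --rows '[{"angular": [0,0,0],"travel": [0,-0.02,0.1],"hand": 0.6},{"angular": [0,0,0],"travel": [0,-0.02,0.2],"hand": 0.6},{"angular": [0,0,0],"travel": [0,0,0.3],"hand": 0.6},{"angular": [0,0,0],"travel": [0,0,0.2],"hand": 0.6},{"angular": [0,0,0],"travel": [0,0,0.06],"hand": 0.6}]'

```text
clock: 7.25
ee_pos: [0.5679, 0.1004, 0.1179]
eef_rot: [0.998, -0.063, -0.002, 0.001]
wrist_force: [0.5, -0.6, -1.7]
finger_gap: 0.0596
gripper_force: 43.6
```

move_arm --rows '[{"angular": [0,0,0],"travel": [0,0,0],"hand": 0.6},{"angular": [0,0,0],"travel": [0,0,0],"hand": 0.6}]'

```text
clock: 7.45
ee_pos: [0.5697, 0.1008, 0.1204]
eef_rot: [0.998, -0.063, 0.0, -0.0]
wrist_force: [0.9, 0.2, -2.5]
finger_gap: 0.0596
gripper_force: 43.6
```

```bash
cat > lat.py <<'E'
from h import *
def lat(cams=('side','scene')):
    s=env.get_state(); e=s['ee_pos']; J=np.array([.570,.099]); print('ee',e.round(4))
    rows=[];rhs=[];out={}
    for n in cams:
        c=cam(n); out[n]=c; K=c['intrinsics'];T=np.linalg.inv(c['extrinsics']); f=c['frame'].astype(int); R,G,B=[f[...,i] for i in range(3)]
        def pr(p): q=T[:3,:3]@p+T[:3,3]; return K[0,0]*q[0]/q[2]+K[0,2],K[1,1]*q[1]/q[2]+K[1,2],q[2]
        res={}
        for k,p,m in(('lid',np.r_[e[:2],e[2]+.027],(R>1.5*B)&(R>90)&(R>G)),('jar',np.r_[J,.078],(B>1.25*R)&(B>60))):
            u,v,Z=pr(p); ext=[]
            for r in range(int(v)-4,int(v)+5):
                w=np.where(m[r,int(u)-40:int(u)+41])[0]+int(u)-40
                if len(w): ext.append((w.min(),w.max()))
            a=np.array(ext); mid=(a.sum(1)/2); d=(np.median(mid)-u)*Z/K[0,0]; res[k]=d
            print(n,k,'pred',round(u,1),round(v,1),'mid',np.median(mid),'width mm',np.median(a[:,1]-a[:,0]+1)*Z/K[0,0]*1000,'off mm',round(d*1000,2),mid.tolist())
        ax=c['extrinsics'][:2,0]; rows.append(ax); rhs.append((ax@(J-e[:2]))+res['jar']-res['lid'])
    print('needed world shift mm',(np.linalg.solve(rows,rhs)*1000).round(2))
    return out
E
python3 - <<'E'
from lat import *
o=lat(); save('near',np.hstack([cv2.resize(o['side']['frame'][240:380,180:320],(400,400)),cv2.resize(o['scene']['frame'][120:240,200:320],(400,400))]))
c=cam('wrist'); e=env.get_state()['ee_pos']; rings(c,e[0],e[1],((e[2]+.033,e[2]+.04),(e[2]+.0005,e[2]+.003)),.033)
E
```

```text
ee [0.5697 0.1008 0.1204]
side lid pred 244.3 283.4 mid 247.0 width mm 11.448142470197707 off mm 4.45 [247.5, 247.5, 247.5, 247.0, 247.0, 247.0, 246.0, 245.5, 245.5]
side jar pred 247.8 317.3 mid 248.0 width mm 52.74952957783505 off mm 0.29 [270.0, 264.0, 264.0, 248.0, 248.0, 248.0, 248.0, 248.0, 249.0]
scene lid pred 252.6 152.1 mid 249.0 width mm 2.3162977239584746 off mm -8.3 [249.0, 252.5, 256.0, 249.0, 249.0, 249.0]
scene jar pred 255.2 180.3 mid 255.0 width mm 54.60085275181182 off mm -0.46 [255.0, 255.0, 255.0, 255.0, 255.0, 255.0, 255.5, 255.5, 255.5]
needed world shift mm [ 6.9  -6.12]
0.1538800951298213 2397 ((581.1177368164062, 99.39797973632812), 30.901412963867188) 0.1569
0.12138009512982129 4326 ((571.2396240234375, 100.73768615722656), 32.387027740478516) 0.1225
```

View pics/near.png

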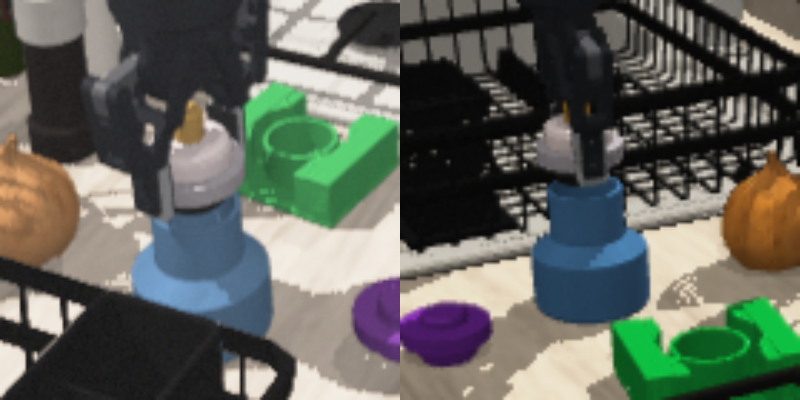

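The lid hovers just over the mouth with its flange level, at left (200,175) and right (580,155). The fingers hide the knob's edges, so I use the flange edges instead.

```bash
cat > fl.py <<'E'
from h import *
def fl(cams=('side','scene'),dz=-.004):
    e=env.get_state()['ee_pos']; print('ee',e.round(4)); J=np.array([.570,.099]); rows=[];rhs=[]
    for n in cams:
        c=cam(n); K=c['intrinsics'];T=np.linalg.inv(c['extrinsics']); f=c['frame'].astype(int); R,G,B=[f[...,i] for i in range(3)]
        def pr(p): q=T[:3,:3]@p+T[:3,3]; return K[0,0]*q[0]/q[2]+K[0,2],K[1,1]*q[1]/q[2]+K[1,2],q[2]
        D=c['z_map']; res={}
        for k,p,m,rad in(('lid',np.r_[e[:2],e[2]+dz],(R>75)&(abs(R-B)<45)&(abs(R-G)<45),.031),('jar',np.r_[J,.07],(B>1.25*R)&(B>60),.027)):
            u,v,Z=pr(p); m=m&(abs(D-Z)<.045); ext=[]
            for r in range(int(v)-6,int(v)+9):
                w=np.where(m[r,int(u)-30:int(u)+31])[0]+int(u)-30
                if len(w)>5: ext.append((r,w.min(),w.max()))
            a=np.array(ext); L,Rr=a[:,1].min(),a[:,2].max(); s=K[0,0]/Z
            if k=='jar': L,Rr=np.median(a[:,1]),np.median(a[:,2])
            c1,c2=(L-.5+rad*s-u)/s,(Rr+.5-rad*s-u)/s; res[k]=(c1,c2)
            print(n,k,'u,v',round(u,1),round(v,1),'L,R',L,Rr,'px/mm',round(s/1000,3),'axis off from left/right edge mm',round(c1*1000,1),round(c2*1000,1))
            if k=='lid': print(a.tolist())
        print('   jar-lid lateral mm (from right edge)',1000*(c['extrinsics'][:2,0]@(J-e[:2])+np.mean(res['jar'])-np.array(res['lid'])).round(4), 'cam x', c['extrinsics'][:2,0].round(3))
E
python3 -c "
from fl import *
fl()"
```

```text
ee [0.5699 0.1008 0.1209]
side lid u,v 245.6 298.9 L,R 226 265 px/mm 0.601 axis off from left/right edge mm -2.4 2.1
[[292, 239, 265], [293, 239, 265], [294, 239, 265], [295, 239, 265], [296, 239, 265], [297, 238, 265], [298, 237, 265], [299, 237, 265], [300, 235, 265], [301, 235, 265], [302, 235, 265], [303, 235, 264], [304, 236, 264], [305, 226, 263], [306, 226, 262]]
side jar u,v 248.2 321.1 L,R 233.0 267.0 px/mm 0.585 axis off from left/right edge mm 0.2 6.0
   jar-lid lateral mm (from right edge) [6.2 1.6] cam x [-0.908 -0.418]
scene lid u,v 253.6 164.6 L,R 241 266 px/mm 0.427 axis off from left/right edge mm 0.2 -0.9
[[158, 243, 250], [159, 243, 263], [160, 243, 265], [161, 242, 266], [162, 241, 266], [163, 241, 266], [164, 241, 266], [165, 241, 266], [166, 241, 266], [167, 241, 265], [168, 241, 265], [169, 242, 263], [170, 244, 253], [171, 248, 253]]
scene jar u,v 255.4 183.5 L,R 245.0 266.0 px/mm 0.42 axis off from left/right edge mm 1.0 -0.7
   jar-lid lateral mm (from right edge) [0.9 2. ] cam x [ 0.883 -0.47 ]
```

move_arm --rows '[{"angular": [0,0,0],"travel": [0.022,0.013,0.02],"hand": 0.6},{"angular": [0,0,0],"travel": [0,0,0.06],"hand": 0.6},{"angular": [0,0,0],"travel": [0,0,0.05],"hand": 0.6},{"angular": [0,0,0],"travel": [0,0,0.04],"hand": 0.6},{"angular": [0,0,0],"travel": [0,0,0.03],"hand": 0.6}]'

```text
clock: 8.2
ee_pos: [0.5702, 0.0999, 0.1099]
eef_rot: [0.998, -0.063, -0.0, 0.0]
wrist_force: [-0.1, 0.1, -1.6]
finger_gap: 0.0596
gripper_force: 43.6
```

move_arm --rows '[{"angular": [0,0,0],"travel": [0,0,0.04],"hand": 0.6},{"angular": [0,0,0],"travel": [0,0,0.04],"hand": 0.6},{"angular": [0,0,0],"travel": [0,0,0.04],"hand": 0.6},{"angular": [0,0,0],"travel": [0,0,0.02],"hand": 0.6},{"angular": [0,0,0],"travel": [0,0,0],"hand": 0.6}]'

```text
clock: 8.7
ee_pos: [0.5703, 0.0999, 0.1031]
eef_rot: [0.998, -0.063, -0.0, 0.0]
wrist_force: [0.3, -0.0, -1.5]
finger_gap: 0.0596
gripper_force: 43.6
```

move_arm --rows '[{"angular": [0,0,0],"travel": [0,0,0.02],"hand": 0.6},{"angular": [0,0,0],"travel": [0,0,0.02],"hand": 0.6},{"angular": [0,0,0],"travel": [0,0,0.01],"hand": 0.6},{"angular": [0,0,0],"travel": [0,0,0],"hand": 0.6}]'

```text
clock: 9.1
ee_pos: [0.5704, 0.0999, 0.1007]
eef_rot: [0.998, -0.063, -0.0, 0.0]
wrist_force: [0.6, 0.4, -0.5]
finger_gap: 0.0596
gripper_force: 43.6
```

move_arm --rows '[{"angular": [0,0,0],"travel": [0,0,0.015],"hand": 0.6},{"angular": [0,0,0],"travel": [0,0,0.015],"hand": 0.6},{"angular": [0,0,0],"travel": [0,0,0],"hand": 0.6}]'

```text
clock: 9.4
ee_pos: [0.5705, 0.1, 0.0998]
eef_rot: [0.998, -0.063, 0.0, 0.0]
wrist_force: [-0.6, -0.0, 2.4]
finger_gap: 0.0594
gripper_force: 44.1
```

Contact shows as +2.4 N at the expected height, so the lid is home. I open slowly.

move_arm --rows '[{"angular": [0,0,0],"travel": [0,0,0],"hand": 0.3},{"angular": [0,0,0],"travel": [0,0,0],"hand": 0.26},{"angular": [0,0,0],"travel": [0,0,0],"hand": 0.22},{"angular": [0,0,0],"travel": [0,0,0],"hand": 0.15},{"angular": [0,0,0],"travel": [0,0,0],"hand": 0.0}]' --force 20

```text
clock: 9.9
ee_pos: [0.5705, 0.0999, 0.0992]
eef_rot: [0.998, -0.063, 0.0, 0.0]
wrist_force: [0.9, -0.6, -0.3]
finger_gap: 0.0842
gripper_force: 0.0
```

move_arm --rows '[{"angular": [0,0,0],"travel": [0,0,0],"hand": 0},{"angular": [0,0,0],"travel": [0,0,0],"hand": 0},{"angular": [0,0,0],"travel": [0,0,0],"hand": 0}]'

```text
clock: 10.2
ee_pos: [0.5704, 0.0999, 0.0993]
eef_rot: [0.998, -0.063, 0.0, 0.0]
wrist_force: [-0.1, -0.1, -1.4]
finger_gap: 0.0849
gripper_force: 0.0
```

Run:
```python
from m import *
look('released')
```

```text
ee [0.5704 0.0999 0.0993] [ 9.98e-01 -6.34e-02  1.00e-04  0.00e+00]
side rim 76 ((558.3216552734375, 110.25874328613281), 22.291778564453125)
side knobtop 3 z-ee 0.0566 ((557.3694458007812, 120.67212677001953), 6.948670864105225)
side white z hist [5, 21, 34, 29, 32, 38, 123, 38, 27, 27, 31, 34, 34, 58, 144, 20, 0, 0, 0]
   -0.001 231 ((563.33544921875, 101.93548583984375), 30.220170974731445) plane [ 0.068 -0.04   0.102]
   0.014 256 ((566.54931640625, 101.2332992553711), 22.835765838623047) plane [ 0.062 -0.054  0.117]
scene rim 35 ((567.8141479492188, 92.98975372314453), 25.79810905456543)
scene knobtop 3 z-ee 0.035 ((561.0048828125, 94.27413940429688), 1.1789283752441406)
scene white z hist [0, 5, 4, 2, 9, 8, 31, 22, 5, 13, 3, 10, 10, 16, 22, 0, 0, 0, 0]
   -0.001 69 ((568.9660034179688, 95.66104125976562), 30.6050968170166) plane [-0.005  0.037  0.103]
   0.014 48 ((559.89990234375, 95.28128051757812), 20.004281997680664) plane [0.142 0.05  0.117]
wrist rim 66 ((585.163330078125, 98.88510131835938), 26.960752487182617)
wrist knobtop 1795 z-ee 0.0382 ((571.4251098632812, 99.91590118408203), 8.919153213500977)
wrist white z hist [2, 41, 97, 95, 109, 1788, 2734, 209, 220, 222, 347, 349, 734, 4026, 3197, 13, 4, 0, 3]
   -0.001 4911 ((570.088623046875, 100.38898468017578), 31.377832412719727) plane [ 0.003 -0.002  0.102]
   0.014 7974 ((571.0857543945312, 99.90962982177734), 23.58722496032715) plane [-0.031  0.003  0.117]
```

View pics/released.png

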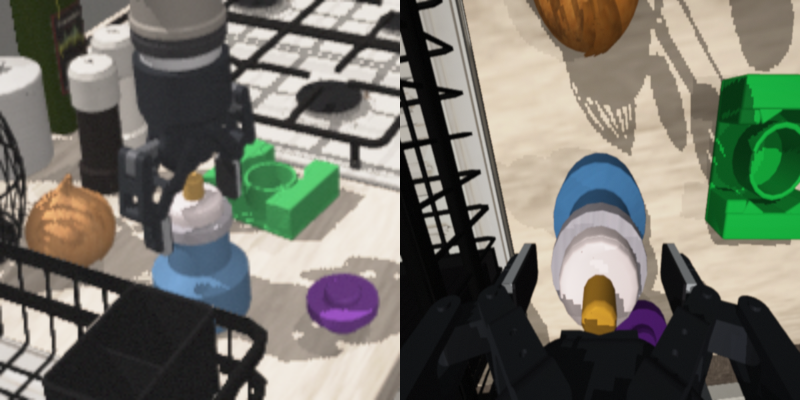

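The lid is seated level, with the flange top at about 0.102 m and the fingers clear on both sides, at right (520,275) and (680,270). Next I rise to knob height.

move_arm --rows '[{"angular": [0,0,0],"travel": [0.005,0,-0.1],"hand": 0},{"angular": [0,0,0],"travel": [0.005,0,-0.25],"hand": 0},{"angular": [0,0,0],"travel": [0,0,-0.3],"hand": 0},{"angular": [0,0,0],"travel": [0,0,-0.18],"hand": 0},{"angular": [0,0,0],"travel": [0,0,-0.06],"hand": 0}]'

```text
clock: 10.85
ee_pos: [0.5721, 0.1002, 0.146]
eef_rot: [0.998, -0.063, 0.002, -0.0]
wrist_force: [-0.5, 0.5, 0.2]
finger_gap: 0.0851
gripper_force: 0.0
```

move_arm --rows '[{"angular": [0,0,0],"travel": [0,0,0],"hand": 0.3},{"angular": [0,0,0],"travel": [0,0,0],"hand": 0.5},{"angular": [0,0,0],"travel": [0,0,0],"hand": 0.6},{"angular": [0,0,0],"travel": [0,0,0],"hand": 0.7}]'

```text
clock: 11.25
ee_pos: [0.5705, 0.0998, 0.1432]
eef_rot: [0.998, -0.063, -0.001, 0.0]
wrist_force: [-0.3, -0.4, 0.1]
finger_gap: 0.0283
gripper_force: 0.0
```

Run:
```python
from m import *
s=env.get_state(); print(s['ee_pos'],s['wrist_force'],s['finger_gap'])
c=cam('wrist'); P=pts(c); f=c['frame'].astype(int); R,G,B=[f[...,i] for i in range(3)]
near=np.hypot(P[...,0]-.5705,P[...,1]-.1)<.036
k=(R>1.5*B)&(R>90)&near&(P[...,2]>.12); t=P[k]; z=np.percentile(t[:,2],99); t=t[t[:,2]>z-.003]; print('knob',z,cv2.minEnclosingCircle((t[:,:2]*1000).astype(np.float32)))
```

```text
[0.5705268  0.09976913 0.14320872] [-0.3376633  -0.42797282  0.05215542] 0.028316298966787556
knob 0.1375760874110489 ((570.7996826171875, 99.5466537475586), 8.993858337402344)
```

move_arm --rows '[{"angular": [0,0,0],"travel": [0,0,0],"hand": 0.76},{"angular": [0,0,0],"travel": [0,0,0],"hand": 0.82},{"angular": [0,0,0],"travel": [0,0,0],"hand": 0.9},{"angular": [0,0,0],"travel": [0,0,0],"hand": 0.95},{"angular": [0,0,0],"travel": [0,0,0],"hand": 0.95}]' --force 30

```text
clock: 11.8
ee_pos: [0.5708, 0.0998, 0.1437]
eef_rot: [0.998, -0.063, -0.0, 0.0]
wrist_force: [-0.4, 0.2, -1.0]
finger_gap: 0.0165
gripper_force: 29.3
```

move_arm --rows '[{"angular": [0,0,0],"travel": [0,0,-0.02],"hand": 0.95},{"angular": [0,0,0],"travel": [0,0,-0.05],"hand": 0.95},{"angular": [0,0,0],"travel": [0,0,-0.1],"hand": 0.95},{"angular": [0,0,0],"travel": [0,0,-0.15],"hand": 0.95},{"angular": [0,0,0],"travel": [0,0,-0.2],"hand": 0.95}]'

```text
clock: 12.3
ee_pos: [0.5708, 0.0998, 0.1704]
eef_rot: [0.998, -0.063, -0.0, 0.0]
wrist_force: [0.7, -0.5, -0.5]
finger_gap: 0.0166
gripper_force: 29.3
```

move_arm --rows '[{"angular": [0,0,0],"travel": [0,0,-0.3],"hand": 0.95},{"angular": [0,0,0],"travel": [0,0,-0.3],"hand": 0.95},{"angular": [0,0,0],"travel": [0,0,-0.3],"hand": 0.95},{"angular": [0,0,0],"travel": [0,0,-0.25],"hand": 0.95},{"angular": [0,0,0],"travel": [0,0,-0.1],"hand": 0.95}]'

```text
clock: 12.8
ee_pos: [0.5718, 0.1001, 0.2345]
eef_rot: [0.998, -0.063, 0.002, -0.0]
wrist_force: [0.2, 0.7, -0.4]
finger_gap: 0.0165
gripper_force: 29.3
```

move_arm --rows '[{"angular": [0,0,0],"travel": [0,0,0],"hand": 0.95},{"angular": [0,0,0],"travel": [0,0,0],"hand": 0.95},{"angular": [0,0,0],"travel": [0,0,0],"hand": 0.95},{"angular": [0,0,0],"travel": [0,0,0],"hand": 0.95},{"angular": [0,0,0],"travel": [0,0,0],"hand": 0.95}]'

```text
clock: 13.3
ee_pos: [0.5706, 0.0998, 0.2317]
eef_rot: [0.998, -0.063, -0.0, 0.0]
wrist_force: [0.2, -0.5, -0.6]
finger_gap: 0.0163
gripper_force: 29.3
```

Run:
```python
from h import *
a=cam('side');b=cam('scene'); print(env.get_state()['ee_pos'],np.abs(env.get_state()['dq']).max())
for n,c in(('side',a),('scene',b)):
    P=pts(c); w=(np.hypot(P[...,0]-.5705,P[...,1]-.1)<.033)&(P[...,2]>.095)&(P[...,2]<.12); print(n,np.percentile(P[w][:,2],[50,95,99]).round(4))
save('final',np.hstack([cv2.resize(a['frame'][190:370,170:350],(400,400)),cv2.resize(b['frame'][90:240,190:340],(400,400))]))
```

```text
[0.57075973 0.0998362  0.23197766] 0.0021788367265574773
side [0.1025 0.1107 0.1118]
scene [0.1024 0.1105 0.1117]
```

View pics/final.png

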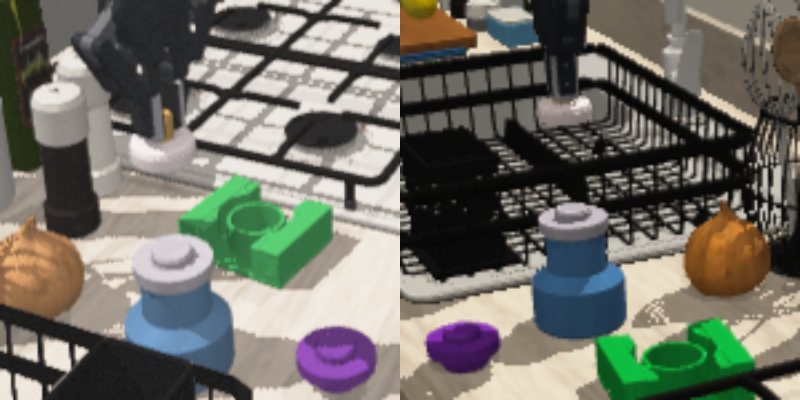

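The inner lid sits home on the jar: flange at left (173,262) and right (573,222), with its top at 0.1025 m. The white lid is held level about 10 cm above it, at left (162,150). I hand in.

```bash
python3 -c "
from workcell import env
print(env.close_job())"
```

```text
the job is handed in; nothing more can be done
None
```

The job is handed in, with no verdict returned: the last pictures show the steel inner lid home on the blue jar and the gripper holding the white outer lid upright and still about 10 cm above it, at 13.4 s on the clock.

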